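# Close and snap-lock a herb sample carton

### The job

Close the carton of dried root slices: fold the plain brown flap all the way down first, then the green-edged flap all the way down over it, so that the white stud stands up through both. Then take the green snap cap, set it on the stud and press it straight down past the click until it is fully home, and keep pressing: finish while still holding the cap and pushing it down firmly. Leave the tea cup, the amber jar and the steel dish where they are.

Things in the scene. Friction and masses are not known exactly. Their poses are not given: they have to be found in the camera images.
- carton: open cardboard carton, 160 x 160 mm and 90 mm tall to its rim, fixed in a low steel cradle (200 x 190 mm plate). Origin: centre of its underside, on the table. z up; x runs along both flap hinges; +y points to the plain (inner) flap's side. Stands anywhere in front of the robot, turned up to 0.35 rad.
- stud_top (a point): centre of the flat top of the white stud that stands upright in the middle of the carton, 117 mm above the table; axes as the carton's. 18 mm in diameter, tip tapered over 5.5 mm to 11 mm. It stands 19 mm above the shut flaps, whose upper face is 98 mm above the table. Four sprung steel balls (24.4 mm across their tips, centres 9.5 mm below the top) make the snap.
- flap_inner (a joint): angle (rad) of the plain brown inner flap: 0 = shut flat, grows as it opens up and outwards, stop at 2.2; starts at 1.6 to 2.0. Hinged on the carton's +y side (line y = +80 mm, z = 90 mm in the carton's frame); 160 mm along x, 100 mm deep, 4 mm thick, 28 mm square hole 80 mm from the hinge for the stud. Friction hinge (0.06 N m): it stays where it is left. Shut it first.
- flap_inner_edge (a point): middle of the inner flap's free edge, 100 mm from its hinge; moves with the flap
- flap_outer (a joint): angle (rad) of the outer flap, cardboard with a green free edge and green stripe: 0 = shut flat on the inner flap, grows as it opens up and outwards, stop at 2.2; starts at 1.6 to 2.0. Like the inner flap, but hinged on the carton's -y side (line y = -80 mm, z = 90 mm) and lying 4 mm higher. Stays where it is left.
- flap_outer_edge (a point): middle of the outer flap's free edge, 100 mm from its hinge; moves with the flap
- cap_center (a point): centre (half-way up) of the green snap cap: round, 40 mm in diameter, 36 mm tall, white disc on its closed top, about 40 g; z up. It stands on the table open end down, left or right of the carton; the tea cup takes the other place. Lower half hollow (21 mm mouth, roof of the hollow at the cap's centre height), upper half solid.
- cap_top (a point): centre of the cap's closed top, 18 mm above cap_center. Snapping: the cap meets the balls with its centre 12 mm above the stud's top, needs about 8 to 12 N to pass them, clicks (force drops) with its centre about 5 mm above the stud's top, and is fully home when its centre is level with the stud's top, where the stud stops it firmly.
- cup: white porcelain tea cup, 68 mm across the rim, 52 mm tall; a bystander to leave alone. Origin: centre of its underside
- jar: amber glass jar with steel lid and paper label, 68 mm across, 100 mm tall; a bystander to leave alone. Origin: centre of its underside
- dish: small round steel dish, 100 mm across, 28 mm tall; a bystander to leave alone. Origin: centre of its underside
There are look-alikes about, which are no part of the job. Of the things that look like the part that bears cap_center, take the one that is nearest to the robot's base at the start.

How it is judged:
On the way, in this order (a step that is already met when the one before it is completed fails the run):
1. the plain inner flap is shut (within 0.12 rad) while the green-edged flap is still open (over 1 rad) (value of joint flap_inner below 0.12 rad and value of joint flap_outer above 1 rad), for 0.2 s.
2. the green-edged flap is shut over it (both within 0.12 rad), the cap not yet on the stud (value of joint each of flap_inner, flap_outer below 0.12 rad and distance between cap_center and stud_top above 0.03 m), for 0.2 s.
3. the cap is snapped fully home on the stud (horizontal distance between cap_center and stud_top below 0.004 m and z of cap_center in the frame of stud_top between -0.004 and 0.003 m and angle between cap_center's own z axis and vertical below 0.1 rad and value of joint each of flap_inner, flap_outer below 0.12 rad), for 0.2 s.
At the end, for the whole second after the job is handed in: The cap sits upright on the stud, fully home (its centre within 4 mm of the stud's axis, at most 3 mm above the stud's top, tilted less than 0.1 rad), both flaps are shut within 0.12 rad, and the gripper is still on the cap, pressing it onto the carton's stud with more than 4 N (all of step 3 and contact force between cap and carton above 4 N and contact force between the fingers and cap above 3 N); the arm keeps its last pose, push and grip.
It fails at once if a bystander (cup, jar or dish) is moved by more than 30 mm (distance of any of cup, jar, dish from where it was at the start of the episode above 0.03 m).
It also fails if it takes over 58 s, if anything falls off the work surface, if the arm or the gripper's body presses on something with over 40 N, if the wrist force passes 120 N, or if a joint passes its speed limit or range.

### The arm

A 7-joint arm with a two-finger parallel gripper is mounted at the origin on the work surface. World frame = base frame: x ahead of the robot, y to its left, z up, the work surface at z = 0. Lengths are in m, angles in rad, forces in N, time in s.
With the tool pointing down it reaches from about 0.4 to 0.85 m from the base axis. Payload 10.4 kg.
Tool frame: the origin (TCP) lies at the very end of the fingers, on their centre line; the grasp point (between the pads) lies 19 mm behind it; x points along the fingers, y is the direction in which the jaws open and shut, and the axes are right-handed (so a half turn about x gives the same grasp; the last joint's range is limited). The gripper opens to 85 mm and grips with 20 to 120 N. Pads are 22 mm wide; open, the fingers measure 114 mm over their backs; the gripper's body (76 mm by 85 mm) begins 54 mm behind the grasp point. The pads swing forward as they close: fully open they stand 13 mm farther back than shut.
Start: joints at [1.147, 0.332, -0.065, 1.46, 0.022, 1.35, -0.088], TCP at [0.244, -0.575, 0.231] pointing down, gripper open.
Joint ranges: [-2.6, 2.6], [-0.5, 2.12], [-1.47, 1.34], [0.16, 2.42], [-1.27, 4.41], [0.06, 2.06], [-2.6, 2.6]. Speed limits (rad/s): [2.22, 2.22, 2.79, 2.79, 3.14, 3.14, 3.14].

### API

Orientations are given as a unit quaternion [x, y, z, w].
In Python, from workcell import monitor, camera, ticket, regions_of gives the robot as it stands.
- The arm moves only by the tool step_arm, never from a script. Its argument "increments" is a list of rows, each a list of 5 numbers: the finger opening in m, from 0 to 0.0854, then the shift along the world's x, y, z in m, then the turn about the world's z in rad. A call has 1 to 12 rows; each row shifts and turns the commanded pose from where the row before left it; what a row does not reach is not made up. A row lasts 1/12 s, in which the tool goes at most 41.7 mm and 7.16 degrees, less where a joint would pass 70% of its speed; a pose out of reach is approached as far as the arm can. A call with a gripper value outside its range is refused whole. The fingers move at their own pace and stop on an object; "force" is the grip in N (left out, the last holds). Time passes only in rows, so rows that do not move let the fingers close. It gives the time, the measured TCP pose, the force and the opening at its end, in the units of the state.
- monitor.get_obs(): the state, without advancing time (a new reading comes with each control period).
- camera(name): name is "scene" or "top"; returns a dict with "color" (384x512x3 uint8, red, green, blue), "range_z" (384x512 float32, m along the optical axis (not along the pixel's ray), 0 where there is no reading), "fx", "fy", "cx", "cy" (pixels), "cam_to_world" (4x4, takes a point from camera to world coordinates). Camera axes: x right, y up, looking along -z (the intrinsics and any distortion apply to the point x, -y, -z); pixel columns grow to the right and rows downward; lengths in m; the calibration is good to about 2 mm. A picture is of the moment at which its call begins.
- ticket.hand_in(): hands the job in, once; it reports no verdict.
Trained networks look in a picture, given as the dict that the camera call returned (one of the last four; its "shot" number tells which), for a name from the list of things; names that differ only in an ending like _2 or _b are one class to them, and where a whole thing is asked for, a point or a joint stands for the part that bears it (a point fixed in the world has none). Each returns a list of dicts, best first, with "p" (0 to 1); they miss things now and then, are a little off and sometimes report something else, mostly with a low value. They report only what shows in the picture. A call takes as long as a camera call. They do not tell look-alikes from the thing itself.
- regions_of(picture, query): "region" (384x512 bool, what is visible of it) and "centre" ([row, column] in pixels, amid what is visible of it).
The state is a dict: "clock": time; "joint_pos": joint angles; "joint_velocities": joint speeds; "tau": joint torques, N m; "position": TCP position; "ee_rot": TCP orientation; "ft_force": force on the tool from outside, world axes, zero at the start; "torque": the same for the moment, N m; "grip_width": opening from 0.0 (shut) to 1.0 (fully open).
Only numpy, scipy, OpenCV 4.12 (cv2) and the standard library are available. Lean on these libraries where they do the work, as an engineer would, in place of code of your own. Each camera call takes 0.05 s, during which the arm holds its last target. There are 200 camera calls.

## Working session

There is one attempt and no reset: what is moved stays moved. The work goes in short steps, Python scripts to look and compute and a tool call to move; the robot and the scene stay as the last step left them, time stands still between calls to the robot, and variables do not carry over. Pictures are saved under pics/ and viewed, about 8 in all and at most 12, crops included, and the job is handed in when it is done.

Besides the shell and the picture viewer there is one more tool, called as name(argument=value, ...) on one line, values as JSON. step_arm: Moves the arm, as the interface text tells. Its arguments: {"type":"object","properties":{"increments":{"type":"array"},"force":{"type":"number"}},"required":["increments"]}

```bash
ls; mkdir -p pics; cat > h.py <<'E'
import numpy as np, cv2
from workcell import monitor, camera, ticket, regions_of
def pts(p):
    d=p["range_z"]; v,u=np.mgrid[:d.shape[0],:d.shape[1]]
    c=np.stack([(u-p["cx"])/p["fx"]*d,-(v-p["cy"])/p["fy"]*d,-d,np.ones_like(d)],-1)
    w=c@np.array(p["cam_to_world"]).T
    w=w[...,:3]; w[d<=0]=np.nan
    return w
def save(p,n): cv2.imwrite("pics/"+n,p["color"][...,::-1])
E
python3 - <<'E'
from h import *
print(monitor.get_obs())
a={}
for n in("scene","top"):
    p=camera(n); a[n]=p["color"][...,::-1]; w=pts(p)
    print(n,[k for k in p], np.round(p["cam_to_world"],3).tolist(),p["fx"])
    save(p,n+"0.png")
    for q in("carton","stud_top","flap_inner","flap_outer","cap_center","cup","jar","dish"):
        for r in regions_of(p,q)[:4]:
            P=w[r["region"]]; P=P[~np.isnan(P[:,0])]
            if len(P): print(q,round(r["p"],2),np.round(r["centre"]),len(P),np.round(np.median(P,0),3),np.round(np.percentile(P,2,0),3),np.round(np.percentile(P,98,0),3))
E
```

```text
pics
{'clock': 0.0, 'joint_pos': array([ 1.14741083,  0.33288818, -0.06473238,  1.46094235,  0.02159892,
        1.34990539, -0.08845864]), 'joint_velocities': array([ 0.00152182, -0.00138979,  0.00090995,  0.00116719, -0.00168259,
       -0.00174554,  0.00136585]), 'tau': array([-4.35059219e-04, -6.25458956e+01,  4.86954628e-02, -3.91613352e+01,
        1.61689671e-02,  9.84257291e-03, -1.21877156e-05]), 'position': array([ 0.24370347, -0.5751169 ,  0.23050534]), 'ee_rot': array([-0.69282873, -0.14128197,  0.69307085, -0.14028742]), 'ft_force': array([-0.12420301, -0.77454207,  0.2431225 ]), 'torque': array([ 0.01495915,  0.00698015, -0.01028927]), 'grip_width': 1.002026223933229}
scene ['color', 'range_z', 'fx', 'fy', 'cx', 'cy', 'cam_to_world', 'shot'] [[-0.083, -0.57, 0.818, 1.396], [0.997, -0.044, 0.07, -0.005], [-0.004, 0.821, 0.571, 0.672], [0.0, 0.0, 0.0, 1.0]] 378.187228969522
carton 0.59 [191. 259.] 5105 [ 0.553 -0.083  0.068] [ 0.43  -0.185  0.003] [0.616 0.025 0.176]
stud_top 0.62 [190. 261.] 5311 [ 0.551 -0.083  0.068] [ 0.365 -0.19   0.001] [0.617 0.03  0.179]
stud_top 
[... 1587 characters left out ...]
  0.004] [ 0.577 -0.132  0.183]
cap_center 0.75 [232. 398.] 185 [ 0.46  -0.495  0.036] [ 0.442 -0.516  0.001] [ 0.48  -0.481  0.041]
cap_center 0.65 [207. 400.] 185 [ 0.537 -0.499  0.035] [ 0.519 -0.522  0.005] [ 0.555 -0.486  0.04 ]
cap_center 0.62 [230. 350.] 157 [ 0.464 -0.36   0.036] [ 0.446 -0.381  0.005] [ 0.481 -0.346  0.041]
cap_center 0.55 [205. 369.] 173 [ 0.541 -0.413  0.036] [ 0.523 -0.436  0.005] [ 0.559 -0.4    0.041]
cup 0.89 [234. 112.] 449 [0.439 0.351 0.021] [0.411 0.311 0.001] [0.469 0.372 0.054]
jar 0.76 [155.  96.] 640 [0.67  0.366 0.098] [0.642 0.345 0.013] [0.701 0.403 0.105]
dish 0.67 [172. 353.] 830 [ 0.645 -0.372  0.014] [ 0.6   -0.413  0.001] [ 0.687 -0.324  0.03 ]
```

View pics/scene0.png

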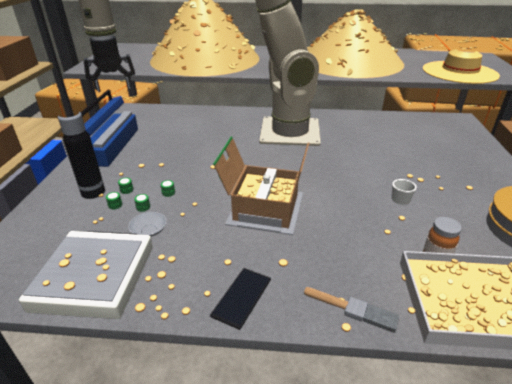

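View pics/top0.png

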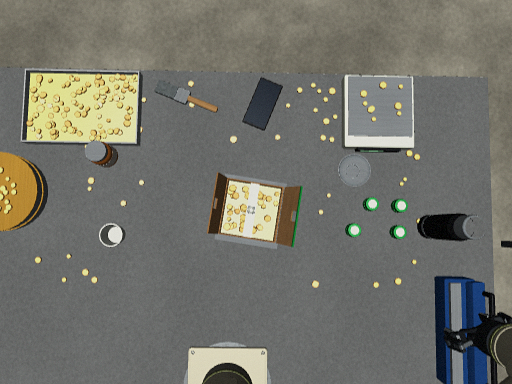

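```bash
python3 - <<'E'
from h import *
C=[]
for n in("scene","top"):
    p=camera(n); w=pts(p); m=np.zeros(w.shape[:2],bool)
    W=w.reshape(-1,3); W=W[~np.isnan(W[:,0])]
    s=W[(abs(W[:,0]-.515)<.05)&(abs(W[:,1]+.07)<.05)&(W[:,2]>.09)]
    print(n,"stud",len(s),np.round(s,3).tolist()[:25], s.mean(0))
    for q,c in(("flap_inner",1),("flap_outer",-1)):
        f=W[(W[:,2]>.1)&(abs(W[:,0]-.515)<.12)&((W[:,1]+.07)*c>.05)&((W[:,1]+.07)*c<.2)]
        if len(f)<10: continue
        m=f.mean(0); u,S,V=np.linalg.svd(f-m); print(q,len(f),m.round(3),"normal",V[2].round(3),"long",V[0].round(3),"rms",S[2]/len(f)**.5, f.min(0).round(3),f.max(0).round(3))
    if n=="top":
        c=p["color"][150:270,190:320,::-1]; cv2.imwrite("pics/crop.png",cv2.resize(c,None,fx=6,fy=5,interpolation=cv2.INTER_CUBIC)[:600,:800])
        # cradle/carton rect via rim
        r=W[(abs(W[:,0]-.515)<.13)&(abs(W[:,1]+.07)<.1)&(abs(W[:,2]-.09)<.005)]
        print("rim",len(r),cv2.minAreaRect((r[:,:2]).astype(np.float32)))
        for x,y in((.464,-.362),):
            k=W[(np.hypot(W[:,0]-x,W[:,1]-y)<.03)&(W[:,2]>.03)]; print("cap",len(k),k.mean(0).round(4),cv2.minEnclosingCircle(k[:,:2].astype(np.float32)))
E
```

```text
scene stud 165 [[0.468, -0.069, 0.091], [0.47, -0.066, 0.092], [0.468, -0.063, 0.091], [0.468, -0.061, 0.091], [0.467, -0.058, 0.091], [0.466, -0.055, 0.09], [0.467, -0.052, 0.091], [0.467, -0.046, 0.091], [0.465, -0.043, 0.09], [0.517, -0.069, 0.118], [0.51, -0.066, 0.114], [0.507, -0.064, 0.112], [0.509, -0.061, 0.113], [0.52, -0.057, 0.12], [0.471, -0.057, 0.09], [0.471, -0.055, 0.09], [0.473, -0.052, 0.091], [0.471, -0.046, 0.09], [0.513, -0.072, 0.112], [0.517, -0.069, 0.115], [0.519, -0.066, 0.117], [0.523, -0.063, 0.119], [0.52, -0.06, 0.117], [0.518, -0.058, 0.116], [0.515, -0.055, 0.114]] [ 0.52245216 -0.06247202  0.0972834 ]
flap_inner 117 [0.566 0.026 0.163] normal [-0.133 -0.97   0.203] long [ 0.94  -0.189 -0.285] rms 0.0012618301667685805 [0.455 0.007 0.102] [0.611 0.048 0.19 ]
flap_outer 857 [ 0.509 -0.168  0.143] normal [0.137 0.921 0.364] long [ 0.989 -0.146 -0.002] rms 0.0010710885604877658 [ 0.419 -0.195  0.1  ] [ 0.583 -0.14   0.184]
top stud 217 [[0.564, -0.057, 0.092], [0.564, -0.06, 0.09], [0.564, -0.066, 0.094], [0.564, -0.071, 0.092], [0.564, -0.074, 0.092], [
[... 348 characters left out ...]
.093], [0.553, -0.074, 0.091], [0.55, -0.055, 0.091], [0.55, -0.06, 0.091], [0.55, -0.069, 0.091], [0.55, -0.072, 0.092]] [ 0.51280162 -0.05926255  0.09653906]
flap_inner 620 [0.529 0.031 0.151] normal [ 0.143  0.969 -0.203] long [-0.989  0.146 -0.002] rms 0.0010129646289387922 [0.451 0.01  0.1  ] [0.61  0.052 0.194]
flap_outer 918 [ 0.501 -0.164  0.145] normal [-0.136 -0.919 -0.37 ] long [-0.99   0.141  0.015] rms 0.0011658250437303105 [ 0.419 -0.193  0.1  ] [ 0.581 -0.134  0.189]
rim 868 ((0.5157601237297058, -0.06265199929475784), (0.1684880256652832, 0.16028906404972076), 81.69486236572266)
cap 141 [ 0.4635 -0.365   0.0364] ((0.46362489461898804, -0.3653218150138855), 0.0200459286570549)
```

View pics/crop.png

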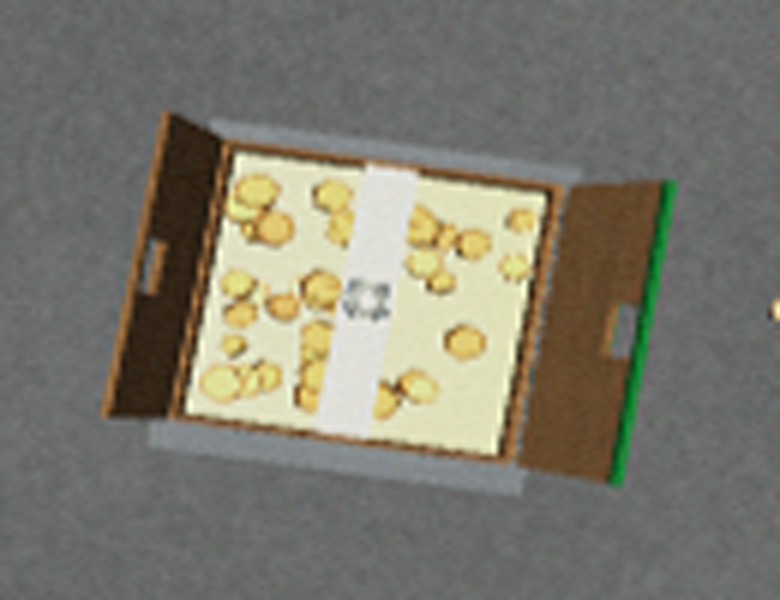

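```bash
python3 - <<'E'
from h import *
from scipy.spatial.transform import Rotation as R
print(R.from_quat(monitor.get_obs()["ee_rot"]).as_matrix().round(3))
p=camera("top")
def ray(u,v,z):
    T=np.array(p["cam_to_world"]); d=T[:3,:3]@np.array([(u-p["cx"])/p["fx"],-(v-p["cy"])/p["fy"],-1]); o=T[:3,3]
    return (o+d*(z-o[2])/d[2]).round(4)
print("stud",ray(251.0,209.6,.117), ray(251.4,210,.117))
w=pts(p); W=w.reshape(-1,3); W=W[~np.isnan(W[:,0])]
s=W[(np.hypot(W[:,0]-.516,W[:,1]+.064)<.016)]; s=s[s[:,2]>.105]; print(len(s),s.mean(0).round(4),s.min(0),s.max(0))
E
```

```text
[[ 0.     0.39  -0.921]
 [-0.    -0.921 -0.39 ]
 [-1.     0.     0.   ]]
stud [ 0.5165 -0.0606  0.117 ] [ 0.5154 -0.0617  0.117 ]
47 [ 0.5157 -0.0592  0.1123] [ 0.50721257 -0.06888953  0.10605729] [ 0.52654984 -0.04966798  0.12100147]
```

step_arm(increments=[[0,0,0,0.035,0],[0,0.005,0.015,0.035,0],[0,0.018,0.036,0,0],[0,0.018,0.036,0,0],[0,0.018,0.036,0,0],[0,0.018,0.036,0,0],[0,0.018,0.036,0,0],[0,0.018,0.036,0,0],[0,0.018,0.036,0,0],[0,0.018,0.036,0,0],[0,0.018,0.036,0,0],[0,0.018,0.036,0,0]], force=60)

```text
clock: 2.05
position: [0.4293, -0.1986, 0.3017]
ee_rot: [0.693, 0.14, -0.693, 0.141]
ft_force: [1.3, -0.4, 0.6]
grip_width: -0.001
```

step_arm(increments=[[0,0.017,0.031,0,0],[0,0.017,0.031,0,0],[0,0.017,0.031,0,0],[0,0.017,0.031,0,0],[0,0.017,0.031,0,0],[0,0.017,0.031,0,0],[0,0.017,0.031,0,0],[0,0.017,0.032,0,0],[0,0.017,0.032,-0.03,0],[0,0,0,-0.04,0],[0,0,0,-0.04,0],[0,0,0,-0.035,0]])

```text
clock: 3.05
position: [0.5794, 0.0775, 0.1574]
ee_rot: [-0.693, -0.141, 0.693, -0.141]
ft_force: [0.1, -1.3, -0.9]
grip_width: 0.001
```

step_arm(increments=[[0,-0.0035,-0.025,0,0],[0,-0.0035,-0.025,0,0],[0,-0.0035,-0.025,0,0],[0,-0.0035,-0.025,0,0],[0,-0.002,-0.015,-0.01,0],[0,-0.001,-0.007,-0.013,0],[0,-0.001,-0.005,-0.013,0],[0,0,0,-0.013,0],[0,0,0,-0.01,0],[0,0,0,-0.005,0],[0,0,0,0,0]])

```text
clock: 3.97
position: [0.5614, -0.0486, 0.0947]
ee_rot: [-0.692, -0.142, 0.693, -0.141]
ft_force: [-0.2, -0.3, 0.0]
grip_width: 0.003
```

```bash
python3 - <<'E'
from h import *
p=camera("scene"); q=camera("top")
a=cv2.resize(p["color"][100:260,180:340,::-1],(400,400),interpolation=cv2.INTER_CUBIC);b=cv2.resize(q["color"][130:290,170:330,::-1],(400,400),interpolation=cv2.INTER_CUBIC)
cv2.imwrite("pics/c2.png",np.hstack([a,b]))
E
```

```text
(no output)
```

View pics/c2.png

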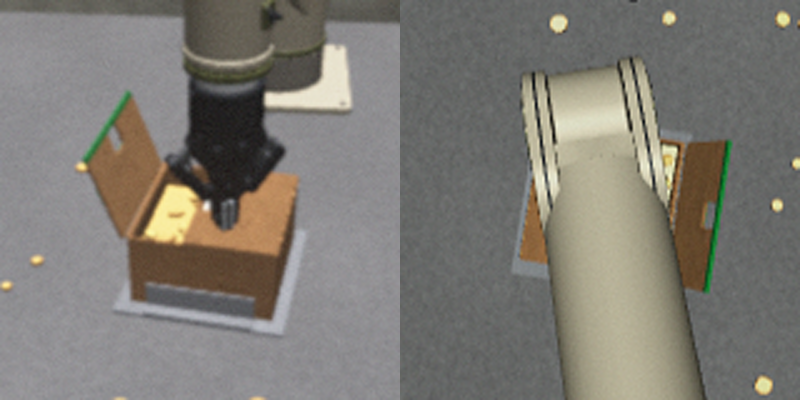

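step_arm(increments=[[0,0,0.0,-0.003,0],[0,0,0,-0.002,0],[0,0,0,0,0],[0,0,0,0,0],[0,0,0,0,0]])

```text
clock: 4.48
position: [0.5626, -0.049, 0.0935]
ee_rot: [0.693, 0.141, -0.692, 0.141]
ft_force: [-11.6, 1.6, 28.4]
grip_width: 0.006
```

step_arm(increments=[[0,0,0,0.035,0],[0,0,0,0.04,0],[0,0,0,0.04,0],[0,-0.003,-0.02,0.035,0],[0,-0.005,-0.036,0,0],[0,-0.005,-0.036,0,0],[0,-0.005,-0.036,0,0],[0,-0.005,-0.036,0,0],[0,-0.003,-0.018,-0.015,0],[0,0,0,-0.035,0],[0,0,0,-0.035,0],[0,0,0,-0.01,0]])

```text
clock: 5.48
position: [0.5335, -0.2313, 0.1406]
ee_rot: [-0.691, -0.142, 0.695, -0.139]
ft_force: [-1.3, 0.6, 0.5]
grip_width: 0.001
```

```bash
python3 - <<'E'
from h import *
for n in("scene","top"):
    p=camera(n)
    w=pts(p).reshape(-1,3); w=w[~np.isnan(w[:,0])]
    d=w-[.516,-.061,0]; x=d[:,0]*.9895-d[:,1]*.1445; y=d[:,0]*.1445+d[:,1]*.9895
    m=(abs(x)<.075)&(y>-.02)&(y<.078)&(w[:,2]<.13)&(w[:,2]>.06)&(np.hypot(x,y)>.022)
    if m.sum()>20: print(n,m.sum(),np.polyfit(y[m],w[m][:,2],1),np.percentile(w[m][:,2],[5,50,95]).round(4))
E
```

```text
scene 972 [-0.05182349  0.09578912] [0.092  0.0948 0.0966]
top 1670 [0.01075397 0.09416525] [0.091  0.0946 0.0983]
```

step_arm(increments=[[0,0.0033,0.0228,0.005,0],[0,0.0033,0.0228,0.005,0],[0,0.0033,0.0228,0.004,0],[0,0.0033,0.0228,0,0],[0,0.0033,0.0228,0,0],[0,0.002,0.015,-0.01,0],[0,0.001,0.007,-0.013,0],[0,0.001,0.005,-0.013,0],[0,0,0,-0.013,0],[0,0,0,-0.006,0],[0,0,0,-0.003,0],[0,0,0,0,0]])

```text
clock: 6.58
position: [0.5558, -0.0922, 0.1007]
ee_rot: [-0.692, -0.14, 0.694, -0.14]
ft_force: [0.2, -0.8, 0.1]
grip_width: 0.002
```

step_arm(increments=[[0,0,0,-0.003,0],[0,0,0,-0.002,0],[0,0,0,0,0],[0,0,0,0,0]])

```text
clock: 6.92
position: [0.5568, -0.0919, 0.098]
ee_rot: [0.693, 0.14, -0.693, 0.141]
ft_force: [-4.0, -0.3, 8.9]
grip_width: 0.003
```

step_arm(increments=[[0,0,0,-0.002,0],[0,0,0,0,0],[0,0,0,0.035,0],[0,0,0,0.035,0],[0.0854,-0.0116,-0.0341,0.02,0],[0.0854,-0.0116,-0.0341,0,0],[0.0854,-0.0116,-0.0341,0,0],[0.0854,-0.0116,-0.0341,0,0],[0.0854,-0.0117,-0.0341,0,0],[0.0854,-0.0117,-0.0341,0,0],[0.0854,-0.0117,-0.0342,0,0],[0.0854,-0.0117,-0.0342,0,0]])

```text
clock: 7.92
position: [0.4623, -0.3662, 0.1853]
ee_rot: [0.693, 0.14, -0.693, 0.141]
ft_force: [1.1, 0.1, -0.1]
grip_width: 1.0
```

```bash
python3 - <<'E'
from h import *
S=[]
for n in("scene","top"):
    p=camera(n); S.append(p["color"][100:260,100:340,::-1] if n=="scene" else p["color"][130:290,170:410,::-1])
    w=pts(p); 
    W=w.reshape(-1,3); W=W[~np.isnan(W[:,0])]
    d=W-[.516,-.061,0]; x=d[:,0]*.9895-d[:,1]*.1445; y=d[:,0]*.1445+d[:,1]*.9895
    m=(abs(x)<.075)&(y<.015)&(y>-.078)&(W[:,2]<.13)&(W[:,2]>.06)&(np.hypot(x,y)>.022)
    if m.sum()>20: print(n,m.sum(),np.polyfit(y[m],W[m][:,2],1),np.percentile(W[m][:,2],[5,50,95]).round(4))
    s=W[(np.hypot(x,y)<.02)&(W[:,2]>.107)]; print("stud",len(s),s.mean(0).round(4))
    k=W[(np.hypot(W[:,0]-.464,W[:,1]+.365)<.035)&(W[:,2]>.032)&(W[:,2]<.05)]
    if len(k)>5: print("cap",len(k),k.mean(0).round(4),cv2.minEnclosingCircle(k[:,:2].astype(np.float32)))
    # white px stud 
cv2.imwrite("pics/c3.png",np.vstack([cv2.resize(a,(450,300),interpolation=cv2.INTER_CUBIC) for a in S]))
E
```

```text
scene 872 [0.00578426 0.09898734] [0.0972 0.099  0.1008]
stud 38 [ 0.521  -0.0631  0.1126]
cap 88 [ 0.4666 -0.3683  0.0371] ((0.4635085165500641, -0.3669355511665344), 0.02278357744216919)
top 1611 [0.00036929 0.09861688] [0.0948 0.0987 0.1022]
stud 46 [ 0.5157 -0.0592  0.1131]
cap 138 [ 0.4635 -0.3651  0.0368] ((0.4634420573711395, -0.3653603196144104), 0.019706927239894867)
```

View pics/c3.png

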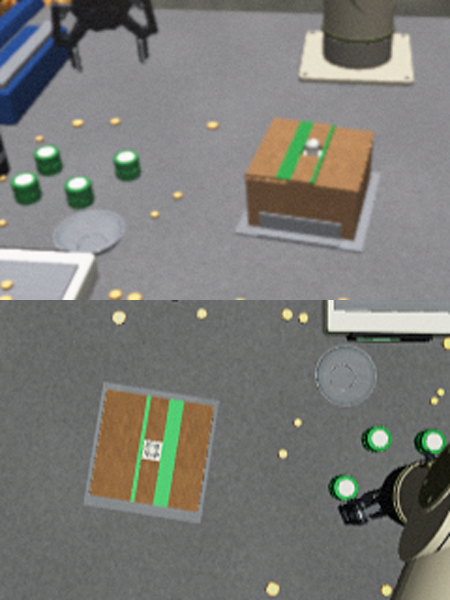

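step_arm(increments=[[0.0854,0.001,0.001,-0.038,0],[0.0854,0,0,-0.038,0],[0.0854,0,0,-0.038,0],[0.0854,0,0,-0.034,0],[0.0854,0,0,-0.022,0],[0.0854,0,0,-0.01,0],[0.0854,0,0,0,0]])

```text
clock: 8.6
position: [0.463, -0.3624, 0.0028]
ee_rot: [-0.692, -0.142, 0.694, -0.14]
ft_force: [-0.2, -0.3, -0.5]
grip_width: 1.001
```

```bash
python3 - <<'E'
from h import *
p=camera("top"); W=pts(p).reshape(-1,3); W=W[~np.isnan(W[:,0])]
d=W-[.516,-.061,0]
r=W[(np.hypot(d[:,0],d[:,1])<.13)&(W[:,2]>.088)&(W[:,2]<.104)]
print(cv2.minAreaRect(r[:,:2].astype(np.float32)))
q=np.percentile
for a in(.145,): 
    e=r[:,:2]-[.516,-.061]; x=e[:,0]*np.cos(a)-e[:,1]*np.sin(a); y=e[:,0]*np.sin(a)+e[:,1]*np.cos(a); print(q(x,[.5,99.5]),q(y,[.5,99.5]))
h=p["color"][190:232,230:272].astype(int); m=(h.min(2)>150); v,u=np.nonzero(m); print(len(u),u.mean()+230,v.mean()+190,u.min()+230,u.max()+230,v.min()+190,v.max()+190)
from workcell import monitor
o=monitor.get_obs(); print(o["position"],o["grip_width"])
E
```

```text
((0.5159873366355896, -0.059816084802150726), (0.16361483931541443, 0.16001050174236298), 81.68437194824219)
[-0.07933097  0.07897211] [-0.07962225  0.08216895]
87 250.632183908046 209.82758620689654 246 256 205 215
[ 0.46417355 -0.36309182  0.00477236] 1.0023185373494126
```

step_arm(increments=[[0.03,0,-0.002,0,0],[0.03,0,0,0,0],[0.03,0,0,0,0],[0.02,0,0,0,0],[0.02,0,0,0,0],[0.02,0,0,0,0],[0.02,0,0,0,0]], force=80)

```text
clock: 9.23
position: [0.465, -0.3658, 0.0064]
ee_rot: [0.693, 0.14, -0.693, 0.141]
ft_force: [-1.4, 1.0, 8.3]
grip_width: 0.446
```

step_arm(increments=[[0.02,0,0,0.03,0],[0.02,0,0,0.04,0],[0.02,0,0,0.04,0],[0.02,0.0057,0.034,0.04,0],[0.02,0.0057,0.034,0,0],[0.02,0.0057,0.034,0,0],[0.02,0.0057,0.034,0,0],[0.02,0.0057,0.034,0,0],[0.02,0.0057,0.034,0,0],[0.02,0.0057,0.034,0,0],[0.02,0.0057,0.034,0,0],[0.02,0.0057,0.034,0,0]])

```text
clock: 10.23
position: [0.5144, -0.0647, 0.147]
ee_rot: [0.693, 0.14, -0.693, 0.141]
ft_force: [0.4, -0.0, -0.9]
grip_width: 0.444
```

step_arm(increments=[[0.02,0,0,0,0],[0.02,0,0,0,0],[0.02,0,0,0,0]])

```text
clock: 10.48
position: [0.5143, -0.0669, 0.1466]
ee_rot: [0.693, 0.14, -0.693, 0.141]
ft_force: [-0.3, -0.7, -0.7]
grip_width: 0.443
```

```bash
python3 - <<'E'
from h import *
print(monitor.get_obs()["position"],monitor.get_obs()["grip_width"])
p=camera("scene"); W=pts(p)
for r in regions_of(p,"cap_center")[:5]:
    P=W[r["region"]]; P=P[~np.isnan(P[:,0])]; print(r["p"],r["centre"],np.median(P,0).round(4),P.min(0).round(3),P.max(0).round(3))
c=p["color"].astype(int); m=(c[...,1]>c[...,0]+25)&(c[...,1]>c[...,2]+15)&(W[...,2]>.11)&(W[...,0]<.62)&(abs(W[...,1]+.06)<.06)
P=W[m]; print(len(P),P.min(0).round(4),P.max(0).round(4),np.median(P,0).round(4))
cv2.imwrite("pics/c4.png",cv2.resize(p["color"][80:230,190:340,::-1],(600,600),interpolation=cv2.INTER_CUBIC))
E
```

```text
[ 0.51428977 -0.06690864  0.14661119] 0.4434122527006689
0.78 [201.2, 139.3] [ 0.555  -0.4194  0.0299] [ 0.514 -0.46  -0.   ] [ 0.564 -0.403  0.042]
0.76 [199.8, 112.7] [ 0.5493 -0.5021  0.0273] [ 0.475 -0.525  0.   ] [ 0.562 -0.488  0.04 ]
0.66 [161.1, 264.9] [ 0.5271 -0.0677  0.168 ] [ 0.168 -0.113 -0.002] [ 0.535 -0.05   0.194]
0.5 [183.1, 126.1] [ 0.472  -0.497   0.0285] [ 0.429 -0.518  0.002] [ 0.483 -0.482  0.041]
175 [ 0.4894 -0.0857  0.1134] [ 0.535  -0.0501  0.1859] [ 0.5283 -0.0653  0.1666]
```

View pics/c4.png

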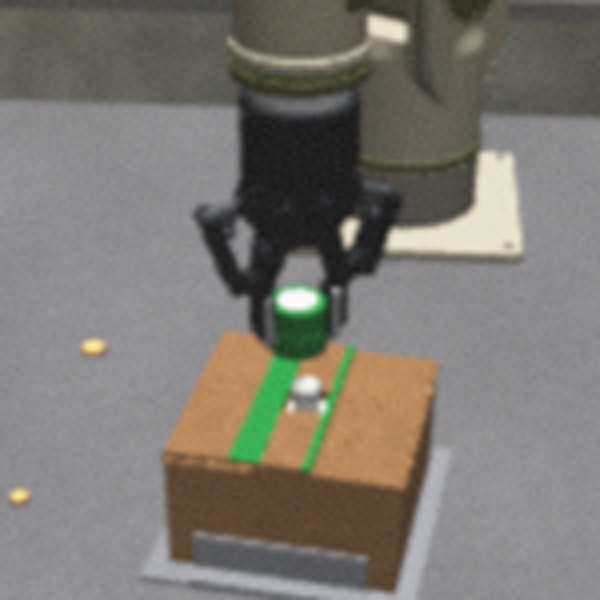

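step_arm(increments=[[0.02,0.003,0.006,-0.004,0],[0.02,0,0,-0.004,0],[0.02,0,0,0,0],[0.02,0,0,0,0]])

```text
clock: 10.92
position: [0.517, -0.0605, 0.1378]
ee_rot: [-0.693, -0.141, 0.693, -0.141]
ft_force: [-0.1, 0.6, 0.1]
grip_width: 0.445
```

```bash
python3 - <<'E'
from h import *
p=camera("scene"); W=pts(p); o=monitor.get_obs(); print(o["position"],o["ft_force"])
cv2.imwrite("pics/c5.png",cv2.resize(p["color"][130:200,225:305,::-1],(800,700),interpolation=cv2.INTER_CUBIC)[:600])
T=np.array(p["cam_to_world"])
def proj(P):
    c=np.linalg.inv(T)@np.append(P,1); return (p["cx"]+p["fx"]*c[0]/-c[2], p["cy"]-p["fy"]*c[1]/-c[2])
for n,P in(("captop",[*(o["position"][:2]),o["position"][2]+.0296]),("stud",[.516,-.06,.117])):
    u,v=proj(P); print(n,u,v,"crop",(u-225+.5)*10,(v-130+.5)*10)
E
```

```text
[ 0.51716799 -0.06049942  0.13808092] [ 0.38518085 -0.23999798  0.17369705]
captop 267.0869253224719 158.45561259895703 crop 425.8692532247193 289.5561259895703
stud 267.15946240272007 174.2952945504968 crop 426.59462402720067 447.95294550496806
```

View pics/c5.png

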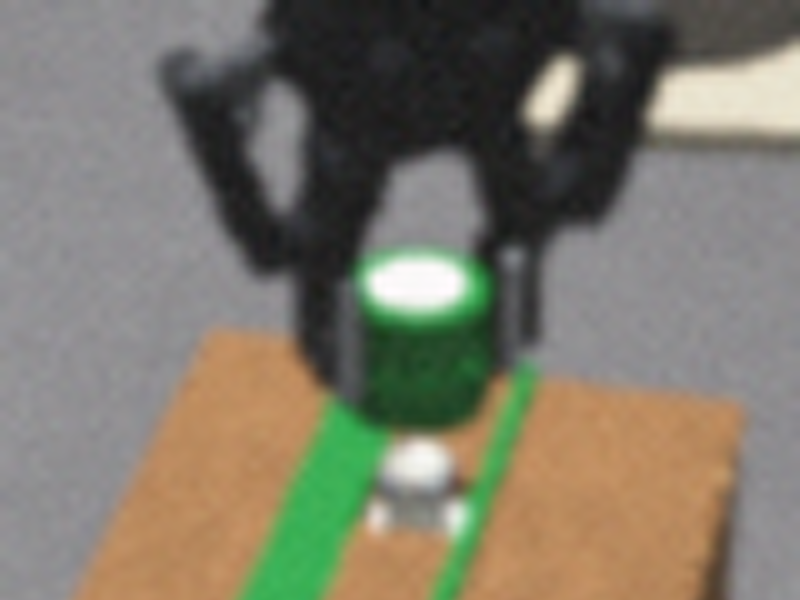

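step_arm(increments=[[0.02,0,-0.001,-0.008,0],[0.02,0,0,-0.007,0],[0.02,0,0,-0.004,0],[0.02,0,0,0,0],[0.02,0,0,0,0]], force=110)

```text
clock: 11.38
position: [0.5171, -0.0612, 0.1189]
ee_rot: [-0.693, -0.141, 0.693, -0.141]
ft_force: [-0.3, -0.1, -0.4]
grip_width: 0.436
```

step_arm(increments=[[0.02,0,0,-0.003,0],[0.02,0,0,-0.002,0],[0.02,0,0,0,0]])

```text
clock: 11.63
position: [0.518, -0.0608, 0.1149]
ee_rot: [0.694, 0.141, -0.692, 0.141]
ft_force: [0.0, 1.9, 3.6]
grip_width: 0.435
```

step_arm(increments=[[0.02,0,0,-0.003,0],[0.02,0,0,-0.002,0],[0.02,0,0,0,0],[0.02,0,0,0,0]])

```text
clock: 11.97
position: [0.517, -0.0608, 0.1084]
ee_rot: [-0.693, -0.141, 0.693, -0.141]
ft_force: [4.4, 3.0, -10.3]
grip_width: 0.44
```

step_arm(increments=[[0.02,0,0,-0.002,0],[0.02,0,0,-0.002,0],[0.02,0,0,0,0],[0.02,0,0,0,0]])

```text
clock: 12.3
position: [0.5172, -0.0616, 0.1055]
ee_rot: [-0.693, -0.141, 0.693, -0.141]
ft_force: [-1.9, 0.0, 3.4]
grip_width: 0.436
```

step_arm(increments=[[0.02,0,0,-0.002,0],[0.02,0,0,-0.001,0],[0.02,0,0,0,0],[0.02,0,0,0,0]])

```text
clock: 12.63
position: [0.5174, -0.0616, 0.1052]
ee_rot: [-0.693, -0.14, 0.693, -0.141]
ft_force: [-17.2, 2.3, 33.7]
grip_width: 0.434
```

step_arm(increments=[[0.02,0,0,0.001,0],[0.02,0,0,0,0],[0.02,0,0,0,0],[0.02,0,0,0,0],[0.02,0,0,0,0],[0.02,0,0,0,0]])

```text
clock: 13.13
position: [0.5173, -0.0616, 0.1053]
ee_rot: [-0.693, -0.14, 0.693, -0.141]
ft_force: [-11.7, 1.2, 24.3]
grip_width: 0.438
```

```bash
python3 - <<'E'
from h import *
p=camera("scene"); W=pts(p); o=monitor.get_obs(); print(o["position"],o["ft_force"],o["grip_width"])
c=p["color"].astype(int); m=(c.min(2)>170)&(np.hypot(W[...,0]-.517,W[...,1]+.061)<.03)&(W[...,2]>.12); print(m.sum(),W[m].mean(0).round(4))
m=(abs(W[...,0]-.53)<.05)&(W[...,1]<-.09)&(W[...,1]>-.13)&(W[...,2]>.06); print(np.percentile(W[m][:,2],[5,50,95]))
cv2.imwrite("pics/c6.png",cv2.resize(p["color"][120:210,215:335,::-1],(800,600),interpolation=cv2.INTER_CUBIC))
E
```

```text
[ 0.51732979 -0.06160906  0.10530483] [-10.94541703   1.56672075  24.25668628] 0.43663900583851717
337 [ 0.521  -0.0609  0.4408]
[0.09826147 0.32800095 0.50864162]
```

View pics/c6.png

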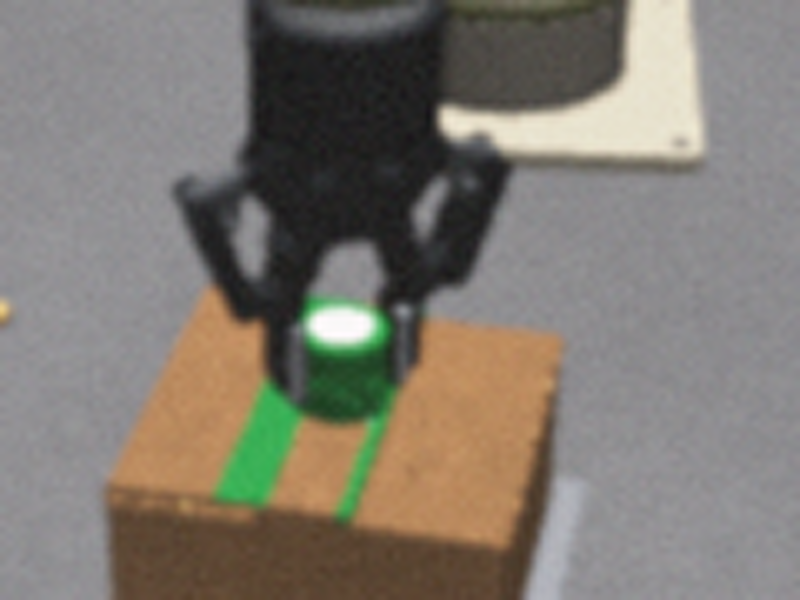

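```bash
python3 - <<'E'
from h import *
p=camera("scene"); W=pts(p)
c=p["color"].astype(int); m=(c.min(2)>170)&(np.hypot(W[...,0]-.517,W[...,1]+.061)<.03)&(W[...,2]>.12)&(W[...,2]<.16); print("disc",m.sum(),W[m].mean(0).round(4),np.median(W[m],0).round(4))
E
```

```text
disc 46 [ 0.516  -0.0643  0.1361] [ 0.515  -0.0638  0.1361]
```

```bash
python3 -c "
from workcell import ticket,monitor
print(monitor.get_obs()['ft_force']); print(ticket.hand_in())"
```

```text
[-11.21576433   1.20335475  24.22215454]
the job is handed in; nothing more can be done
None
```

I closed the carton, snapped the green cap fully home on the stud, and handed the job in at about 13 s with the gripper still holding the cap and pressing down. `ticket.hand_in()` gives no verdict, so I can't confirm how it was judged.

- **Flaps:** I folded the plain flap down first, then the green-edged flap over it. After each one the depth images showed it lying flat, at about 95 mm and 99 mm (nominal 94 and 98 mm). The stud stood up through both.
- **Cap:** I took the one nearest the robot's base, at about (0.464, -0.365). Going down on the stud, the force rose and then dropped at the click, followed by a firm stop at the expected height.
- **Last checks:**
  - The cap's top measured 136 mm against 135 mm expected, within camera accuracy.
  - The cap looked upright in the last picture.
  - The downward push was about 24 N, and I had set the grip to 110 N.
- **Disagreements:** The two cameras differed by 2–4 mm on the stud's sideways position, so I aimed between them. There was also a steady sideways force of about 11 N along x while pressing. I saw no sideways force as the cap went over the stud, before it met the balls.
- **Not checked:** I did not re-measure the cup, jar and dish at the end, but the arm never went near the cup or jar and stayed clear of the dish.

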